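# Aim and clamp the calibration camera on its rail

## Task

First pick up the fallen orange ball target and stand it upright on the empty white square of the lane, between or beside its white mates, without letting go of it in the air. Then, before touching the blue-knobbed clamp lever, try to slide the red camera along its rail; if the camera is held, swing the lever fully anticlockwise to free it. Slide the camera until it looks straight at the orange ball, clamp it there by swinging the lever fully clockwise, and leave the white-balled targets, the screwdriver and the jar undisturbed.

Things in the scene. Friction and masses are not known exactly. Their poses are not given: they have to be found in the camera images.
- fallen_ball (a point): centre of the orange 28 mm ball of the fallen target: grasp it here. At first 34 mm above the table (22 mm above the board), with the post level. The point's z axis points along the post from foot to ball. The polished ball turns very easily between flat fingers: pinched square to the post and lifted, the target swings to hang foot down. Standing on the board, this point is 87 mm above the table
- fallen: the fallen target: 44 x 44 x 30 mm steel foot, 10 mm post, orange ball centred 75 mm above the underside of the foot, 89 mm tall, 0.35 kg. Origin at the centre of the underside of the foot, z axis along the post. It lies on a side of its foot on the empty square, ball roughly towards the robot; it may stand at any yaw
- rig: fixed black breadboard, 280 x 450 x 12 mm, origin on the table surface; its x axis points away from the robot (within 0.12 rad), its y axis to the left along lane and rail. The target lane (yellow strip) is on the robot's side, the camera rail on the far side, 115 mm beyond the lane's centre line, with the camera's carriage on it and the clamp lever on the carriage
- square0 (a point): centre of the white 50 mm square at the right end of the lane, on the board, 12 mm above the table. The three squares are 85 mm apart along the rig's y. Two carry a standing white-balled target; on the third lies the foot of the fallen target: that is the empty square to stand it on
- square1 (a point): centre of the middle white square of the lane
- square2 (a point): centre of the white square at the left end of the lane
- mate_a_ball (a point): ball centre of a standing white-balled target, same shape and size as the fallen one; on one of the squares; leave alone
- mate_b_ball (a point): ball centre of the other standing white-balled target; leave alone
- camera_body (a point): centre of the red camera head, 66 (x) x 40 (y) x 45 mm high, 87.5 mm above the table, top at 110 mm; axes as the rig's; it looks along -x (lens reaching 26 mm out). It stands on a carriage (83 x 76 mm, top 51 mm above the table) by a springy mount that gives 4 mm each way along y, 3 N per mm, then stops hard. Grip it across its 40 mm from above to push or slide it along y
- camera (a joint): position of the camera's carriage along its rail, m, growing to the left (rig +y), 0 to 0.275; it starts within 30 mm of the right end and is opposite square0, 1, 2 at 0.080, 0.165, 0.250. Free, it slides with 4 to 9 N; clamped, it does not move under a push of 14 N. Clamping creeps it some 3 to 7 mm to the right
- lever_knob (a point): centre of the exposed part of the upright blue knob, 18 mm in diameter, at the end of the clamp lever, 65 mm from its pivot; the grip is from 62 to 101 mm above the table, this point at 81 mm. The lever rides on the carriage: hold the knob between the fingers, lead it round the pivot and turn the fingers with it, else a free carriage is pushed along
- lever_pivot (a point): point on the lever's vertical pivot axis, on the carriage's left corner on the lane side, 30 mm left of and 30 mm robot-side of the camera's centre; the lever points roughly to the left (rig +y) from it, swinging over the rail when clockwise and towards the lane when anticlockwise
- lever (a joint): lever angle, rad, growing anticlockwise seen from above: 0 at the clockwise stop, where it always clamps the carriage; 1.6 at the anticlockwise stop, where the carriage is always free. It starts between 0.4 and 1.0; whether it bites there depends on an inner adjustment that cannot be seen, so only trying the camera tells. It takes 5 to 12 N at the knob and stays where it is left
- driver_mid (a point): yellow-handled screwdriver, 170 mm, on the table right of the board; leave alone
- jar_mid (a point): small jar with black cap, 48 mm in diameter, 70 mm high, on the table left of the board, middle of its height; leave alone
Mind the look-alikes: they are no part of the job. Leave any green or purple look-alike of the fallen alone.

How it is judged:
By the outcome, as a careful person would: the job done as asked, in the order asked, and still so for the second after the job is handed in, with the robot touching nothing.
It also fails if it takes over 72 s, if anything falls off the work surface, if the arm or the gripper's body presses on something with over 40 N, if the wrist force passes 120 N, or if a joint passes its speed limit or range.

## Robot

A 6-joint arm with a two-finger parallel gripper is mounted at the origin on the work surface. World frame = base frame: x ahead of the robot, y to its left, z up, the work surface at z = 0. Lengths are in mm, angles in rad, forces in N, time in s.
With the tool pointing down it reaches from about 250 to 800 mm from the base axis. Payload 3.9 kg.
Tool frame: the origin (TCP) lies at the very end of the fingers, on their centre line; the grasp point (between the pads) lies 19 mm behind it; y points along the fingers, z is the direction in which the jaws open and shut, and the axes are right-handed (so a half turn about y gives the same grasp; the last joint's range is limited). The gripper opens to 85 mm and grips with 20 to 120 N. Pads are 22 mm wide; open, the fingers measure 114 mm over their backs; the gripper's body (76 mm by 85 mm) begins 54 mm behind the grasp point. The pads swing forward as they close: fully open they stand 13 mm farther back than shut.
Start: joints at [1.171, 0.26, -0.138, 1.173, 0, 1.571], TCP at [204.343, 483.59, 231.304] pointing down, gripper open.
Joint ranges: [-2.78, 2.78], [-0.83, 1.72], [-1.28, 1.37], [-1.9, 2.12], [-1.57, 1.48], [-3.14, 3.14]. Speed limits (rad/s): [2.57, 2.57, 3.14, 3.14, 3.14, 3.14].

## Interface

Orientations are given as a rotation vector (axis times angle).
In Python, from plant import observe, get_image, camera_model, ticket gives the robot as it stands. The module is installed in compiled form; this text tells all that it offers.
- The arm moves only by the shell command python3 -m handwheel 'ROWS' [FORCE]. ROWS is JSON, a list of rows, each a list of 5 numbers: the shift along the world's x, y, z in units of 2 cm (1.0 is 2 cm), then the turn about the world's z in units of 0.15 rad (1.0 is 0.15 rad), then the gripper command: -1 is shut, 1 is fully open, values between are in proportion. A call has 1 to 20 rows; each row shifts and turns the pose as measured when the row begins; what a row does not reach is not made up. A row lasts 1/8 s, in which the tool goes at most 62.5 mm and 10.7 degrees, less where a joint would pass 70% of its speed; a pose out of reach is approached as far as the arm can. A call with a number of a shift or a turn outside -1 to 1 is refused whole. A call with a gripper value outside its range is refused whole. The fingers move at their own pace and stop on an object; FORCE is the grip in N (left out, the last holds). Time passes only in rows, so rows that do not move let the fingers close. It gives the time, the measured TCP pose, the force and the opening at its end, in the units of the state.
- observe(): the state, without advancing time (a new reading comes with each control period).
- get_image(name): name is "scene" or "top"; returns the picture (420x560x3 uint8, red, green, blue); there is no depth.
- camera_model(name): a dict with "camera_matrix" (3x3 intrinsics, pixels), "R" (3x3) and "t" (3): a world point X has camera coordinates R X + t. Camera axes: x right, y down, z forward; pixel columns grow to the right and rows downward; lengths in mm; the calibration is good to about 2 mm. A picture is of the moment at which its call begins. camera_model takes no time and is no camera call.
- ticket.finish_job(): hands the job in, once; it reports no verdict.
The state is a dict: "time_s": time; "qpos": joint angles; "qvel": joint speeds; "tau": joint torques, N m; "eef_pos": TCP position; "ee_rot": TCP orientation; "wrist_force": force on the tool from outside, world axes, zero at the start; "ft_torque": the same for the moment, N m; "gripper_width": opening from 0.0 (shut) to 1.0 (fully open).
Only numpy, scipy, OpenCV 4.12 (cv2) and the standard library are available. Lean on these libraries where they do the work, as an engineer would, in place of code of your own. Each camera call takes 0.05 s, during which the arm holds its last target. There are 200 camera calls.

## Working session

There is one attempt and no reset: what is moved stays moved. The work goes in short steps, Python scripts to look and compute and a shell command to move; the robot and the scene stay as the last step left them, time stands still between calls to the robot, and variables do not carry over. Pictures are saved under pics/ and viewed, about 8 in all and at most 12, crops included, and the job is handed in when it is done.

```bash
mkdir -p pics; python3 - <<'E'
from plant import observe,get_image,camera_model
import cv2,json
print(observe())
for n in("scene","top"):
    im=get_image(n);cv2.imwrite(f"pics/{n}0.png",im[:,:,::-1]);print(n,camera_model(n))
E
```

```text
{'time_s': 0.0, 'qpos': array([ 1.17101823e+00,  2.60668547e-01, -1.39375429e-01,  1.17271154e+00,
       -3.34233330e-05,  1.57080149e+00]), 'qvel': array([-3.92204246e-04, -9.88415935e-05,  6.20792871e-04,  7.39161239e-04,
       -1.41547481e-03,  1.01122116e-03]), 'tau': array([ 4.39259082e-06, -4.05676568e+01,  2.53923637e+01,  1.87088340e-02,
       -4.23745587e-04, -1.61371183e-07]), 'eef_pos': array([204.07902262, 482.96354744, 230.47062052]), 'ee_rot': array([-1.54988254,  0.31397491, -0.31341209]), 'wrist_force': array([-0.48199053,  0.24240784, -0.43897903]), 'ft_torque': array([-0.01486202,  0.06900139,  0.03633133]), 'gripper_width': 0.9982199499138592}
scene {'camera_matrix': array([[495.52356161,   0.        , 281.7651292 ],
       [  0.        , 495.52356161, 207.01113067],
       [  0.        ,   0.        ,   1.        ]]), 'R': array([[-0.43236271,  0.90162917, -0.01128399],
       [ 0.77487666,  0.36512272, -0.5159957 ],
       [-0.46111673, -0.231841  , -0.85651685]]), 't': array([ 265.29900878, -395.10707773, 1626.03293103])}
top {'camera_matrix': array([[392.13341455,   0.        , 280.91408111],
       [  0.        , 392.13341455, 213.37298828],
       [  0.        ,   0.        ,   1.        ]]), 'R': array([[-0.02335244, -0.99920866, -0.03219819],
       [-0.99740987,  0.02547789, -0.06726384],
       [ 0.06803096,  0.03054402, -0.99721555]]), 't': array([  32.92936598,  562.51803872, 1063.09493715])}
```

View pics/scene0.png

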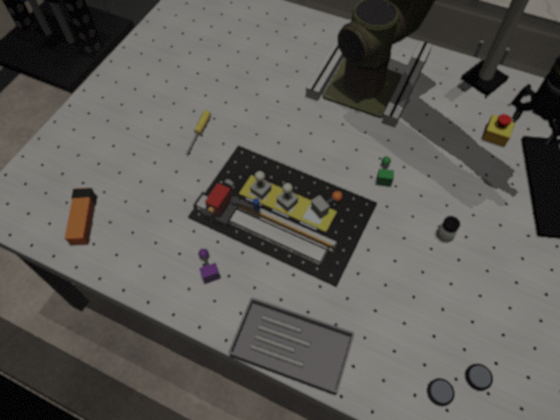

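View pics/top0.png

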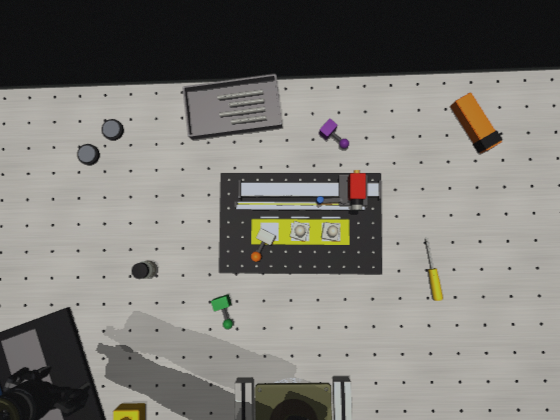

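The top view has the orange fallen target at (256,256), with the white mates at (300,231) and (332,231), so the left square (square2) is empty. The green (222,303) and purple (330,128) targets are look-alikes, and the orange box at (475,122) is something else. The red camera is at (357,187) and the blue knob at (320,200). Next I'll measure these points and check them in an enlarged crop.

```bash
cat > h.py <<'E'
import numpy as np,cv2
from plant import observe,get_image,camera_model
def ray(n,uv):
    m=camera_model(n);R,t=np.array(m['R']),np.array(m['t'])
    d=R.T@np.linalg.solve(m['camera_matrix'],[uv[0],uv[1],1]);return -R.T@t,d/np.linalg.norm(d)
def plane(n,uv,z):
    c,d=ray(n,uv);return c+d*(z-c[2])/d[2]
def tri(a,b):
    A=np.zeros((3,3));B=np.zeros(3);rs=[ray("top",a),ray("scene",b)]
    for c,d in rs:
        P=np.eye(3)-np.outer(d,d);A+=P;B+=P@c
    X=np.linalg.solve(A,B);return X,[float(np.linalg.norm((np.eye(3)-np.outer(d,d))@(X-c))) for c,d in rs]
def proj(n,X):
    m=camera_model(n);p=m['camera_matrix']@(m['R']@np.array(X,float)+m['t']);return p[:2]/p[2]
HSV={'orange':((5,170,90),(16,255,255)),'blue':((100,140,50),(125,255,255)),'red':((0,170,60),(4,255,255)),'yellow':((24,150,90),(34,255,255)),'white':((0,0,150),(180,60,255))}
def blobs(im,col,box,amin=4):
    x0,y0,x1,y1=box;h=cv2.cvtColor(im[y0:y1,x0:x1],cv2.COLOR_RGB2HSV);m=cv2.inRange(h,*HSV[col])
    k,_,st,ce=cv2.connectedComponentsWithStats(m)
    return [(ce[i].round(2)+[x0,y0],st[i].tolist()) for i in range(1,k) if st[i][4]>=amin]
BT,BS=(215,165,390,280),(185,145,380,285)
E
python3 - <<'E'
from h import *
T=get_image("top");S=get_image("scene")
for c in('orange','blue','red','yellow','white'):
    for n,im,b in(("top",T,BT),("scene",S,BS)):
        print(c,n,[(x[0].tolist(),x[1]) for x in blobs(im,c,b,8)])
# board outline
for n,im,b in(("top",T,BT),("scene",S,(180,140,385,285))):
    x0,y0,x1,y1=b;g=cv2.cvtColor(im[y0-5:y1+5,x0-5:x1+5],cv2.COLOR_RGB2GRAY)
    m=cv2.morphologyEx((g<70).astype(np.uint8),cv2.MORPH_CLOSE,np.ones((9,9)))
    c=max(cv2.findContours(m,0,2)[0],key=cv2.contourArea);r=cv2.minAreaRect(c);print(n,cv2.boxPoints(r)+[x0-5,y0-5])
a=cv2.resize(T[165:280,215:390],None,fx=4.5,fy=4.5,interpolation=2)
b=cv2.resize(S[145:285,185:380],None,fx=4,fy=4,interpolation=2)
cv2.imwrite("pics/ct.png",a[:,:,::-1]);cv2.imwrite("pics/cs.png",b[:,:,::-1])
E
```

```text
orange top [([255.49, 256.15999999999997], [36, 87, 10, 10, 74])]
orange scene [([336.64, 195.45], [147, 46, 10, 9, 44])]
blue top [([319.63, 199.05], [102, 31, 7, 7, 38])]
blue scene [([255.39, 201.67000000000002], [68, 55, 5, 5, 18])]
red top [([357.46000000000004, 185.69], [135, 8, 16, 26, 406])]
red scene [([217.61, 194.96], [22, 39, 23, 24, 291])]
yellow top [([301.62, 231.37], [36, 54, 99, 26, 1398])]
yellow scene [([266.47, 201.8], [78, 52, 7, 9, 15]), ([271.75, 204.0], [84, 55, 6, 8, 16])]
white top [([309.62, 216.61], [0, 0, 175, 115, 3517]), ([289.23, 188.95], [26, 18, 97, 13, 1250]), ([372.58000000000004, 189.16], [153, 18, 11, 13, 130]), ([276.0, 202.0], [23, 37, 77, 1, 77]), ([290.64, 206.85], [21, 40, 113, 5, 415]), ([357.0, 206.5], [141, 40, 3, 4, 12]), ([269.0, 217.0], [46, 52, 17, 1, 17]), ([299.5, 217.0], [76, 52, 18, 1, 18]), ([330.5, 217.0], [107, 52, 18, 1, 18]), ([299.22, 230.84], [75, 57, 20, 19, 249]), ([267.99, 232.07], [41, 58, 23, 22, 346]), ([331.43, 230.95], [107, 58, 18, 18, 201]), ([324.9, 239.8], [107, 74, 8, 2, 10])]
white scene []
top [[219.24020481 160.83282089]
 [380.46702576 159.72092056]
 [381.24824524 272.99829102]
 [220.02142334 274.11019897]]
scene [[184.07147217 225.12995911]
 [227.5279541  132.6456604 ]
 [376.5627594  202.67407227]
 [333.10627747 295.15837097]]
```

View pics/ct.png

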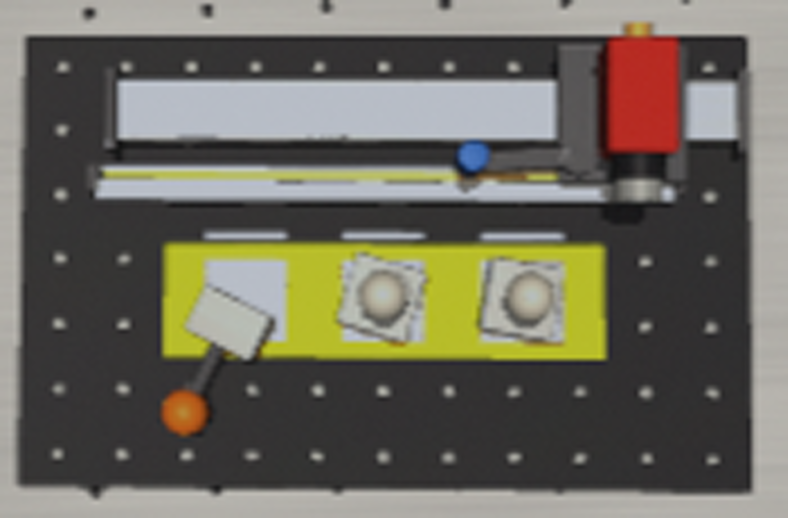

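View pics/cs.png

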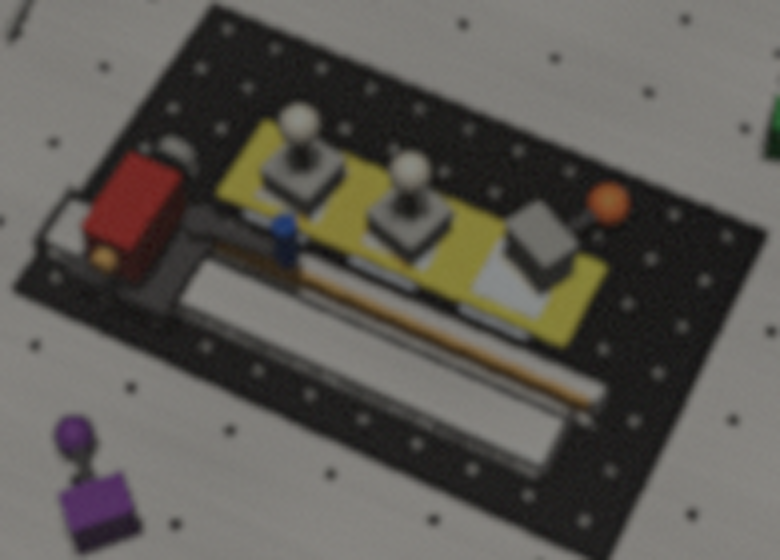

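The crops confirm the orange-balled target lying on the left square, top crop (185,411) and scene crop (609,204). The white balls are on the middle and right squares. The knob is at crop (473,156) and the red head at (643,95).

```bash
python3 - <<'E'
from h import *
np.set_printoptions(precision=1,suppress=True)
f=lambda u,v:(215+(u+.5)/4.5-.5,165+(v+.5)/4.5-.5)
g=lambda u,v:(185+(u+.5)/4-.5,145+(v+.5)/4-.5)
print("ball",tri((255.49,256.16),(336.64,195.45)))
print("knob",tri((319.63,199.05),(255.39,201.67)))
print("mate1",tri(f(383,297),g(410,171)),"mate0",tri(f(531,297),g(299,123)))
print("lane corner BL,TR",tri(f(162,358),g(608,265)),tri(f(606,243),g(217,190)))
cs=[plane("top",f(*p),12) for p in((27,37),(745,37),(751,489),(19,486))];print("board",cs, np.mean(cs,0))
y=(cs[0]-cs[1])+(cs[3]-cs[2]);print("yaw",np.arctan2(-y[0],y[1]), [np.linalg.norm(cs[i]-cs[(i+1)%4]) for i in range(4)])
for p in((246,301),(384.5,300.5),(522,301)):print("sq",plane("top",f(*p),12))
for p in((163,243),(606,243),(606,359),(162,357)):print("lane",plane("top",f(*p),12))
print("sq2 scene",plane("scene",g(525,262),12))
print("head top z110", [plane("top",f(*p),110) for p in((608,40),(680,40),(678,154),(610,154))])
print("head scene top", [plane("scene",g(*p),110) for p in((134,153),(186,184),(135,245),(86,208))])
# foot top-face corners (side lying: height 12+44)
print("foot", [plane("top",f(*p),56) for p in((208,287),(275,321),(252,360),(187,325))])
E
```

```text
ball (array([447.9,  89.9,  32.6]), [0.5626661792263951, 0.5626661792263501])
knob (array([592.9, -84.3,  91.9]), [0.7665998985881308, 0.7665998985881408])
mate1 (array([513. , -30.8,  84.6]), [0.44924168208070425, 0.44924168208071125]) mate0 (array([ 510.9, -115.1,   86.2]), [0.33292342956414733, 0.3329234295641354])
lane corner BL,TR (array([480.5, 105.2,   9.6]), [0.47061944498760283, 0.4706194449874862]) (array([ 544.1, -168.4,   13.9]), [0.510473829325934, 0.5104738293259636])
board [array([682.3, 186.4,  12. ]), array([ 669.4, -258.9,   12. ]), array([ 392.8, -251.3,   12. ]), array([403.9, 195. ,  12. ])] [537.1 -32.2  12. ]
yaw -0.026823122340164544 [np.float64(445.4714671502215), np.float64(276.67266432696135), np.float64(446.444812849899), np.float64(278.53028920131004)]
sq [514.1  52.9  12. ]
sq [512.4 -32.4  12. ]
sq [ 510.  -116.6   12. ]
lane [551.2 103.5  12. ]
lane [ 544.3 -169.1   12. ]
lane [ 473.4 -166.6   12. ]
lane [480.9 105.4  12. ]
sq2 scene [504.3  52.4  12. ]
head top z110 [array([ 653.7, -160.2,  110. ]), array([ 652.5, -200.5,  110. ]), array([ 588.2, -196.9,  110. ]), array([ 589.2, -159.1,  110. ])]
head scene top [array([ 592.8, -194.3,  110. ]), array([ 599.5, -151.6,  110. ]), array([ 654.3, -158.9,  110. ]), array([ 643.4, -201.4,  110. ])]
foot [array([521.9,  72.5,  56. ]), array([500.9,  33.3,  56. ]), array([478.2,  47.4,  56. ]), array([499.8,  85.4,  56. ])]
```

```bash
cat > d.py <<'E'
import sys
from h import *
from scipy.spatial.transform import Rotation as Ro
np.set_printoptions(precision=2,suppress=True)
o=observe();a=[float(v) for v in sys.argv[1:]]
M=Ro.from_rotvec(o['ee_rot']).as_matrix();z=M[:,2];j=np.arctan2(z[1],z[0])
print("t",round(o['time_s'],2),"tcp",o['eef_pos'],"appr",M[:,1],"jaw",round(j,3),"F",o['wrist_force'],"w",round(o['gripper_width'],3),"q6",o['qpos'][5])
if a:
    dj=(a[3]-j+np.pi/2)%np.pi-np.pi/2
    print("units",(np.array(a[:3])-o['eef_pos'])/20,"turn",dj/.15)
E
python3 d.py 448 90 120 1.047
```

```text
t 0.2 tcp [204.17 483.19 230.77] appr [-0. -0. -1.] jaw 1.171 F [ 0.1  -0.28  1.11] w 1.0 q6 1.5708106523325567
units [ 12.19 -19.66  -5.54] turn -0.8265061203927804
```

```bash
python3 -m handwheel '[[0.6,-1,-0.2,-0.05,1],[0.6,-1,-0.2,-0.05,1],[0.6,-1,-0.2,-0.05,1],[0.6,-1,-0.2,-0.05,1],[0.6,-1,-0.2,-0.05,1],[0.6,-1,-0.2,-0.05,1],[0.6,-1,-0.2,-0.05,1],[0.6,-1,-0.2,-0.05,1],[0.6,-1,-0.2,-0.05,1],[0.6,-1,-0.2,-0.05,1],[0.6,-1,-0.2,-0.05,1],[0.6,-1,-0.2,-0.05,1],[0.6,-1,-0.2,-0.05,1],[0.6,-1,-0.2,-0.05,1],[0.6,-1,-0.2,-0.05,1],[0.6,-1,-0.2,-0.05,1],[0.6,-1,-0.2,-0.05,1],[0.6,-1,-0.2,-0.05,1],[0.6,-0.8,-0.2,0,1],[0,0,0,0,1]]' 40; python3 d.py 448 90 16 1.047
```

```text
time_s: 2.7
eef_pos: [436.3, 93.6, 149.6]
ee_rot: [-1.534, 0.424, -0.42]
wrist_force: [-0.3, 0.2, 0.2]
gripper_width: 1.003
t 2.7 tcp [436.25  93.61 149.63] appr [-0. -0. -1.] jaw 1.033 F [-0.29  0.17  0.19] w 1.003 q6 0.7511783705766563
units [ 0.59 -0.18 -6.68] turn 0.09549508112373614
```

```bash
python3 -m handwheel '[[0.6,-0.2,-0.5,0.1,0.6],[0,0,-1,0,0.4],[0,0,-1,0,0.4],[0,0,-1,0,0.4],[0,0,-1,0,0.4],[0,0,-1,0,0.4],[0,0,-0.6,0,0.4],[0,0,-0.4,0,0.4],[0,0,0,0,0.4]]'; python3 d.py 448 90 16 1.047
```

```text
time_s: 3.82
eef_pos: [451.0, 93.4, 13.3]
ee_rot: [-1.535, 0.402, -0.401]
wrist_force: [-0.1, -0.0, -0.1]
gripper_width: 0.696
t 3.83 tcp [450.96  93.38  13.3 ] appr [-0. -0. -1.] jaw 1.059 F [-0.08 -0.03 -0.07] w 0.696 q6 0.717347960116353
units [-0.15 -0.17  0.14] turn -0.07718812418720855
```

```bash
python3 -m handwheel '[[-0.15,-0.17,0.12,0,0.2],[0,0,0,0,-0.2],[0,0,0,0,-1],[0,0,0,0,-1],[0,0,0,0,-1],[0,0,0,0,-1]]' 40; python3 d.py 448 90 16 1.047
```

```text
time_s: 4.58
eef_pos: [449.1, 90.0, 17.5]
ee_rot: [-1.534, 0.4, -0.403]
wrist_force: [-0.8, 0.3, -1.5]
gripper_width: 0.301
t 4.58 tcp [449.13  90.04  17.52] appr [ 0. -0. -1.] jaw 1.059 F [-0.78  0.26 -1.48] w 0.301 q6 0.7107155859707838
units [-0.06 -0.   -0.08] turn -0.07802112407266026
```

```bash
python3 -m handwheel '[[0,0,0.4,0,-1],[0,0,0.4,0,-1],[0,0,0.4,0,-1],[0,0,0.4,0,-1],[0,0,0.4,0,-1],[0,0,0.4,0,-1],[0,0,0.4,0,-1],[0,0,0.4,0,-1],[0,0,0.4,0,-1],[0,0,0.4,0,-1],[0,0,0.4,0,-1],[0,0,0.4,0,-1],[0,0,0,0,-1],[0,0,0,0,-1],[0,0,0,0,-1],[0,0,0,0,-1]]'; python3 d.py 515 53 92 1.047; python3 - <<'E'
from h import *
S=get_image("scene");cv2.imwrite("pics/s1.png",cv2.resize(S[145:285,185:380],None,fx=4,fy=4,interpolation=2)[:,:,::-1])
E
```

```text
time_s: 6.58
eef_pos: [446.5, 89.6, 119.0]
ee_rot: [-1.535, 0.403, -0.4]
wrist_force: [0.2, 0.2, -3.5]
gripper_width: 0.298
t 6.58 tcp [446.5   89.64 119.01] appr [-0. -0. -1.] jaw 1.059 F [ 0.16  0.2  -3.48] w 0.298 q6 0.7108447136544609
units [ 3.43 -1.83 -1.35] turn -0.07723989754151155
```

View pics/s1.png

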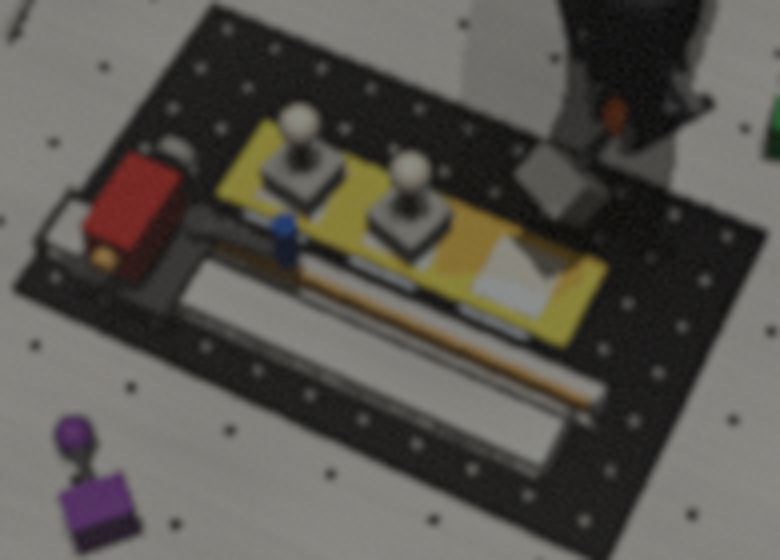

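The target is lifted (3.5 N on the wrist), but the foot at crop (560,182) still hangs tilted from the ball at (614,117). I'll ease the grip and measure the tilt again.

```bash
cat > tilt.py <<'E'
from h import *
o=observe();p=o['eef_pos']+[0,0,17]
h=np.array([.866,-.5,0])
print("ball proj",proj("scene",p))
for t in range(0,91,15):
    a=np.radians(t);print(t,proj("scene",p+60*(h*np.sin(a)-np.array([0,0,1])*np.cos(a))).round(1))
E
python3 tilt.py
python3 -m handwheel '[[0,0,0,0,-1],[0,0,0,0,-1],[0,0,0,0,-1],[0,0,0,0,-1],[0,0,0,0,-1],[0,0,0,0,-1]]' 20; python3 tilt.py|head -1; python3 - <<'E'
from h import *
S=get_image("scene");cv2.imwrite("pics/s2.png",cv2.resize(S[155:225,300:370],None,fx=8,fy=8,interpolation=2)[:,:,::-1])
E
```

```text
ball proj [340.29131921 173.5703258 ]
0 [338.3 186.4]
15 [333.8 188.7]
30 [329.6 190.1]
45 [326.1 190.3]
60 [323.5 189.5]
75 [322.  187.6]
90 [321.7 184.6]
time_s: 7.38
eef_pos: [446.3, 89.6, 118.8]
ee_rot: [-1.535, 0.404, -0.399]
wrist_force: [0.0, -0.2, -3.4]
gripper_width: 0.298
ball proj [340.29135266 173.57268658]
```

View pics/s2.png

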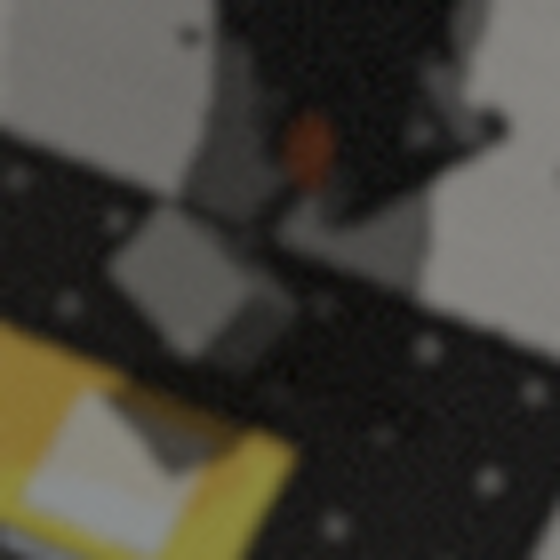

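It sticks at about 48° from friction. I'll set the lower foot edge on the board and lead the ball over it in an arc, which ends on the square.

```bash
python3 -m handwheel '[[0.35,-0.13,-0.6,0,-1],[0.35,-0.13,-0.6,0,-1],[0,0,-0.5,0,-1],[0,0,-0.3,0,-1],[0,0,-0.2,0,-1],[0,0,-0.1,0,-1]]'; python3 d.py 460.5 84.5 62 1.047;python3 - <<'E'
from h import *
S=get_image("scene");cv2.imwrite("pics/s3.png",cv2.resize(S[155:225,290:370],None,fx=8,fy=8,interpolation=2)[:,:,::-1])
E
```

```text
time_s: 8.18
eef_pos: [460.9, 83.8, 68.6]
ee_rot: [-1.536, 0.405, -0.398]
wrist_force: [0.7, 0.5, -3.7]
gripper_width: 0.304
t 8.18 tcp [460.9   83.78  68.6 ] appr [-0. -0. -1.] jaw 1.058 F [ 0.73  0.54 -3.74] w 0.304 q6 0.6929167158945891
units [-0.02  0.04 -0.33] turn -0.0749877219573003
```

```bash
for i in 1; do python3 -m handwheel '[[0,0,-0.15,0,-1],[0,0,-0.15,0,-1],[0,0,0,0,-1]]'; done; python3 d.py
```

```text
time_s: 8.6
eef_pos: [461.3, 84.0, 62.8]
ee_rot: [-1.536, 0.404, -0.399]
wrist_force: [0.2, 0.5, -3.6]
gripper_width: 0.302
t 8.6 tcp [461.34  83.98  62.76] appr [-0. -0. -1.] jaw 1.059 F [ 0.2   0.47 -3.56] w 0.302 q6 0.6928881970330996
```

```bash
python3 -m handwheel '[[0,0,-0.1,0,-1],[0,0,0,0,-1]]'; python3 d.py
```

```text
time_s: 8.85
eef_pos: [461.5, 84.0, 60.8]
ee_rot: [-1.535, 0.404, -0.4]
wrist_force: [-0.3, -0.3, -3.9]
gripper_width: 0.3
t 8.85 tcp [461.54  84.03  60.85] appr [-0. -0. -1.] jaw 1.059 F [-0.29 -0.34 -3.89] w 0.3 q6 0.6929002095252121
```

```bash
python3 -m handwheel '[[0,0,-0.1,0,-1],[0,0,-0.1,0,-1],[0,0,0,0,-1]]'; python3 d.py;  python3 tilt.py; python3 - <<'E'
from h import *
S=get_image("scene");cv2.imwrite("pics/s3.png",cv2.resize(S[155:225,290:370],None,fx=8,fy=8,interpolation=2)[:,:,::-1])
E
```

```text
time_s: 9.22
eef_pos: [461.5, 84.3, 56.9]
ee_rot: [-1.535, 0.404, -0.399]
wrist_force: [-0.6, 0.3, -2.1]
gripper_width: 0.3
t 9.22 tcp [461.49  84.28  56.87] appr [-0. -0. -1.] jaw 1.059 F [-0.63  0.32 -2.05] w 0.3 q6 0.6929292818786459
ball proj [334.25349641 190.30423015]
0 [332.5 202. ]
15 [328.1 204.4]
30 [324.1 205.8]
45 [320.7 206.2]
60 [318.1 205.5]
75 [316.6 203.8]
90 [316.3 201.1]
```

View pics/s3.png

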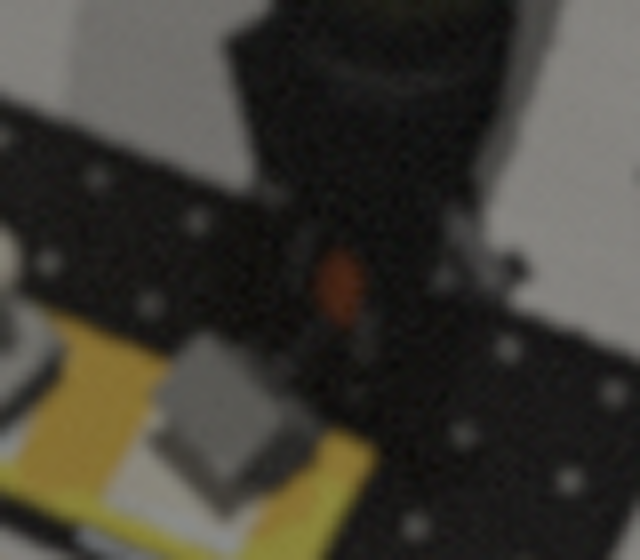

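Contact is felt (Fz dropped to -2.1 N), with the foot edge on the board and the tilt about 55°. I'll step back 9 mm to centre the edge, then lead the ball over.

```bash
python3 -m handwheel '[[0,0,0.2,0,-1],[-0.4,0.22,0,0,-1],[0,0,-0.1,0,-1],[0,0,-0.1,0,-1]]'; python3 -m handwheel '[[0.31,-0.18,0.2,0,-1],[0.31,-0.18,0.18,0,-1],[0.33,-0.19,0.15,0,-1]]'; python3 d.py 515 53 70 1.047
```

```text
time_s: 9.78
eef_pos: [452.4, 89.3, 57.3]
ee_rot: [-1.534, 0.404, -0.399]
wrist_force: [-3.7, 1.7, 3.1]
gripper_width: 0.297
time_s: 10.15
eef_pos: [472.7, 77.3, 68.1]
ee_rot: [-1.535, 0.403, -0.399]
wrist_force: [-0.6, 0.2, -4.5]
gripper_width: 0.3
t 10.15 tcp [472.73  77.33  68.14] appr [-0. -0. -1.] jaw 1.059 F [-0.58  0.24 -4.49] w 0.3 q6 0.6741184062916915
units [ 2.11 -1.22  0.09] turn -0.08199589449155553
```

```bash
python3 -m handwheel '[[0,0,-0.15,0,-1],[0,0,-0.1,0,-1],[0,0,0,0,-1]]'; python3 -m handwheel '[[0.35,-0.2,0.08,0,-1],[0.35,-0.2,0.07,0,-1],[0,0,0,0,-1]]';  python3 d.py 515 53 70 1.047; python3 tilt.py; python3 - <<'E'
from h import *
S=get_image("scene");cv2.imwrite("pics/s4.png",cv2.resize(S[155:225,290:370],None,fx=8,fy=8,interpolation=2)[:,:,::-1])
E
```

```text
time_s: 10.52
eef_pos: [474.0, 76.7, 62.8]
ee_rot: [-1.535, 0.404, -0.401]
wrist_force: [0.7, 0.6, -4.2]
gripper_width: 0.299
time_s: 10.9
eef_pos: [489.0, 68.2, 66.0]
ee_rot: [-1.535, 0.403, -0.401]
wrist_force: [0.1, 0.5, -3.6]
gripper_width: 0.3
t 10.9 tcp [489.02  68.17  65.98] appr [-0. -0. -1.] jaw 1.058 F [ 0.11  0.47 -3.59] w 0.3 q6 0.6519372314250181
units [ 1.3  -0.76  0.2 ] turn -0.07470311388864115
ball proj [324.91554435 194.14806357]
0 [323.5 205.9]
15 [319.  208.2]
30 [314.9 209.7]
45 [311.3 210.2]
60 [308.6 209.5]
75 [307.  207.9]
90 [306.6 205.2]
```

View pics/s4.png

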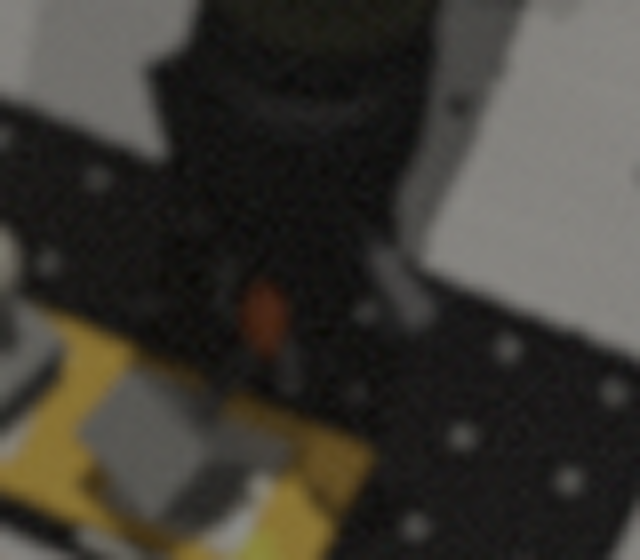

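Still about 48°, with the foot at (310,210), and hanging clear of the board. A short vertical shake raises the gravity torque on each upstroke, so it should ratchet the post down.

```bash
cat > foot.py <<'E'
from h import *
# foot-side pixels: grey blob near predicted line -> tilt estimate from best centroid
o=observe();p=o['eef_pos']+[0,0,16.5];h=np.array([.866,-.5,0])
S=get_image("scene");g=cv2.cvtColor(cv2.GaussianBlur(S,(3,3),0),cv2.COLOR_RGB2HSV)
b=proj("scene",p)
print("ball",b.round(1),[x[0].tolist() for x in blobs(S,'orange',BS,3)],"Fz",o['wrist_force'][2].round(1))
T=get_image("top");print("top ball",proj("top",p).round(1))
for t in(-15,0,15,30,45,60):
    a=np.radians(t);q=p+60*(h*np.sin(a)-np.array([0,0,1])*np.cos(a));print(t,proj("scene",q).round(1),proj("top",q).round(1))
x,y=b.astype(int);s=cv2.resize(S[y-30:y+40,x-40:x+30],None,fx=5,fy=5,interpolation=2)
x,y=proj("top",p).astype(int);t=cv2.resize(T[y-45:y+25,x-35:x+35],None,fx=5,fy=5,interpolation=2)
import sys;cv2.imwrite(sys.argv[1],np.hstack([s,t])[:,:,::-1])
E
python3 -m handwheel '[[0,0,1,0,-1],[0,0,1,0,-1],[0,0,-1,0,-1],[0,0,1,0,-1],[0,0,-1,0,-1],[0,0,1,0,-1],[0,0,-1,0,-1],[0,0,1,0,-1],[0,0,-1,0,-1],[0,0,1,0,-1],[0,0,-1,0,-1],[0,0,1,0,-1],[0,0,0,0,-1],[0,0,0,0,-1]]' 20; python3 d.py; python3 foot.py pics/f1.png
```

```text
time_s: 12.7
eef_pos: [486.1, 68.5, 105.6]
ee_rot: [-1.537, 0.406, -0.396]
wrist_force: [0.1, -0.3, -3.8]
gripper_width: 0.299
t 12.7 tcp [486.06  68.51 105.6 ] appr [-0.01 -0.   -1.  ] jaw 1.059 F [ 0.06 -0.27 -3.76] w 0.299 q6 0.6519773986486372
ball [326.4 185.2] [] Fz -3.8
top ball [260.5 242. ]
-15 [329.6 194.3] [259.5 247. ]
0 [325.  197.5] [262.4 241.9]
15 [320.4 199.9] [265.2 236.7]
30 [316.1 201.4] [267.7 231.8]
45 [312.5 201.8] [269.7 227.6]
60 [309.8 201. ] [271.2 224.2]
```

View pics/f1.png

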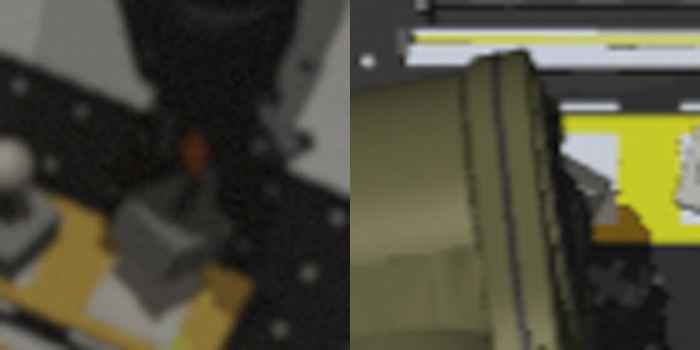

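The shake worked: the foot now hangs nearly under the ball, centre at about (319,203), so the tilt is roughly 15–20°. I'll shake it some more while moving over the square.

```bash
python3 -m handwheel '[[0.2,-0.11,-1,0,-1],[0.2,-0.11,1,0,-1],[0.2,-0.11,-1,0,-1],[0.2,-0.11,1,0,-1],[0.2,-0.11,-1,0,-1],[0.2,-0.11,1,0,-1],[0.2,-0.11,-1,0,-1],[0,0,1,0,-1],[0,0,-1,0,-1],[0,0,1,0,-1],[0,0,-1,0,-1],[0,0,1,0,-1],[0,0,-1,0,-1],[0,0,1,0,-1],[0,0,-1,0,-1],[0,0,1,0,-1],[0,0,0,0,-1]]'; python3 d.py 515 53 80 1.047
```

```text
time_s: 14.92
eef_pos: [513.7, 52.3, 96.8]
ee_rot: [-1.54, 0.412, -0.39]
wrist_force: [0.8, 0.1, -3.5]
gripper_width: 0.302
t 14.93 tcp [513.71  52.27  96.79] appr [-0.01 -0.   -1.  ] jaw 1.059 F [ 0.77  0.06 -3.5 ] w 0.302 q6 0.6137733571205667
units [ 0.06  0.04 -0.84] turn -0.08199905366238269
```

```bash
python3 -m handwheel '[[0.06,0.04,-0.4,0,-1],[0,0,-0.4,0,-1],[0,0,-0.15,0,-1],[0,0,0,0,-1]]';python3 -m handwheel '[[0,0,-0.1,0,-1]]';python3 -m handwheel '[[0,0,-0.1,0,-1]]';python3 -m handwheel '[[0,0,-0.1,0,-1]]'; python3 foot.py pics/f2.png
```

```text
time_s: 15.42
eef_pos: [513.7, 53.0, 75.2]
ee_rot: [-1.541, 0.414, -0.389]
wrist_force: [-0.9, 0.2, 4.6]
gripper_width: 0.303
time_s: 15.55
eef_pos: [514.9, 52.6, 74.9]
ee_rot: [-1.541, 0.412, -0.391]
wrist_force: [-3.3, -2.7, 19.8]
gripper_width: 0.301
time_s: 15.68
eef_pos: [516.1, 52.1, 75.1]
ee_rot: [-1.541, 0.41, -0.394]
wrist_force: [-3.3, -1.7, 14.0]
gripper_width: 0.303
time_s: 15.8
eef_pos: [517.0, 51.5, 75.1]
ee_rot: [-1.542, 0.407, -0.396]
wrist_force: [-2.8, -2.2, 12.6]
gripper_width: 0.3
ball [315.1 198.2] [] Fz 12.6
top ball [267.9 229.7]
-15 [318.7 206.8] [266.5 235.3]
0 [314.  209.9] [269.3 230.3]
15 [309.4 212.4] [272.  225.2]
30 [305.2 213.9] [274.5 220.5]
45 [301.5 214.4] [276.5 216.2]
60 [298.7 213.8] [278.  212.8]
```

View pics/f2.png

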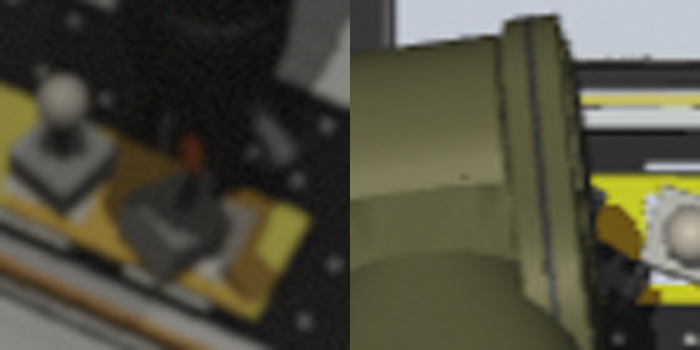

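Pressing at z 75 holds the foot on its edge with about 16° left: foot at (309,214) in the picture, directly past the ball. I'll back off 20 mm, set the edge down, and lead the ball over it.

```bash
python3 -m handwheel '[[0,0,0.35,0,-1],[-0.5,0.3,0,0,-1],[-0.45,0.25,0,0,-1],[0,0,-0.15,0,-1],[0,0,-0.1,0,-1],[0,0,-0.05,0,-1]]'; python3 d.py 498 63 75.5 1.047
```

```text
time_s: 16.65
eef_pos: [495.3, 63.5, 75.1]
ee_rot: [-1.543, 0.408, -0.394]
wrist_force: [-1.3, -1.3, 7.2]
gripper_width: 0.303
t 16.65 tcp [495.32  63.51  75.08] appr [-0.01 -0.01 -1.  ] jaw 1.059 F [-1.33 -1.34  7.24] w 0.303 q6 0.6424412431918085
units [ 0.13 -0.03  0.02] turn -0.0820843349702649
```

```bash
python3 -m handwheel '[[0.25,-0.14,0,0,-1],[0.25,-0.14,0,0,-1]]'; python3 -m handwheel '[[0.25,-0.14,-0.03,0,-1],[0.2,-0.12,-0.05,0,-1]]';python3 -m handwheel '[[0,0,-0.05,0,-1],[0,0,-0.1,0,-1]]'; python3 d.py 515 53 70.5 1.047
```

```text
time_s: 16.9
eef_pos: [505.5, 57.9, 75.4]
ee_rot: [-1.542, 0.409, -0.394]
wrist_force: [-1.4, 0.4, -1.8]
gripper_width: 0.298
time_s: 17.15
eef_pos: [515.8, 52.2, 73.9]
ee_rot: [-1.542, 0.409, -0.394]
wrist_force: [-1.1, 0.2, 2.5]
gripper_width: 0.297
time_s: 17.4
eef_pos: [519.2, 50.9, 72.8]
ee_rot: [-1.542, 0.405, -0.4]
wrist_force: [-1.4, -2.3, 9.9]
gripper_width: 0.303
t 17.4 tcp [519.19  50.88  72.85] appr [-0.   -0.01 -1.  ] jaw 1.058 F [-1.37 -2.32  9.85] w 0.303 q6 0.615079736877604
units [-0.21  0.11 -0.12] turn -0.07302223140747947
```

```bash
python3 -m handwheel '[[0,0,-0.1,0,-1],[-0.05,0.03,-0.1,0,-1]]'; python3 -m handwheel '[[-0.1,0.05,-0.05,0,-1],[-0.1,0.05,-0.05,0,-1],[0,0,0,0,-1]]'; python3 foot.py pics/f3.png;python3 d.py 515 53 71.9 1.047
```

```text
time_s: 17.65
eef_pos: [522.1, 49.4, 71.9]
ee_rot: [-1.544, 0.398, -0.409]
wrist_force: [-1.3, -3.3, 9.8]
gripper_width: 0.297
time_s: 18.02
eef_pos: [521.1, 49.8, 72.5]
ee_rot: [-1.545, 0.394, -0.416]
wrist_force: [-0.5, -0.1, -2.0]
gripper_width: 0.303
ball [313.8 199.7] [] Fz -2.0
top ball [268.6 228.1]
-15 [317.4 208.2] [267.2 233.8]
0 [312.8 211.4] [270.  228.8]
15 [308.2 213.8] [272.7 223.8]
30 [303.9 215.3] [275.1 219. ]
45 [300.2 215.8] [277.2 214.8]
60 [297.4 215.3] [278.7 211.3]
t 18.12 tcp [521.15  49.73  72.32] appr [ 0.01 -0.02 -1.  ] jaw 1.055 F [-2.22 -0.03  1.16] w 0.298 q6 0.6207026272462258
units [-0.31  0.16 -0.02] turn -0.056258418652599396
```

```bash
python3 -m handwheel '[[0,0,0.3,0,-1],[-0.3,0.16,0,0,-1],[0,0,0,0,-1]]';python3 d.py 515 53 72 1.047; python3 -m handwheel '[[0,0,-0.15,0,-1],[0,0,-0.1,0,-1],[0,0,-0.1,0,-1]]'; python3 -m handwheel '[[0,0,-0.08,0,-1],[0,0,-0.08,0,-1]]';python3 -m handwheel '[[0,0,-0.08,0,-1],[0,0,-0.08,0,-1]]';python3 d.py 515 53 72 1.047
```

```text
time_s: 18.5
eef_pos: [514.2, 53.1, 77.2]
ee_rot: [-1.546, 0.395, -0.414]
wrist_force: [0.9, -0.3, -4.6]
gripper_width: 0.3
t 18.5 tcp [514.22  53.08  77.16] appr [ 0.01 -0.02 -1.  ] jaw 1.055 F [ 0.89 -0.34 -4.58] w 0.3 q6 0.6287398546196153
units [ 0.04 -0.   -0.26] turn -0.055773587706706707
time_s: 18.88
eef_pos: [518.1, 51.5, 72.9]
ee_rot: [-1.549, 0.388, -0.422]
wrist_force: [-1.1, -3.7, 10.7]
gripper_width: 0.3
time_s: 19.12
eef_pos: [520.5, 50.0, 72.4]
ee_rot: [-1.55, 0.384, -0.428]
wrist_force: [-1.6, -2.0, 6.0]
gripper_width: 0.304
time_s: 19.38
eef_pos: [522.6, 48.9, 71.8]
ee_rot: [-1.551, 0.381, -0.432]
wrist_force: [-1.2, -2.7, 7.0]
gripper_width: 0.301
t 19.38 tcp [522.6   48.94  71.78] appr [ 0.03 -0.03 -1.  ] jaw 1.053 F [-1.23 -2.7   6.95] w 0.301 q6 0.6279246948536058
units [-0.38  0.2   0.01] turn -0.041632527120515725
```

```bash
python3 -m handwheel '[[0,0,0.25,0,-1],[-0.38,0.2,0,0,-1],[0,0,0,0,-1],[0,0,-0.12,0,-1],[0,0,-0.05,0,-1]]';python3 -m handwheel '[[0,0,-0.05,0,-1]]';python3 -m handwheel '[[0,0,-0.05,0,-1]]';python3 d.py 515 53 72 1.047
```

```text
time_s: 20.0
eef_pos: [514.5, 53.0, 73.2]
ee_rot: [-1.551, 0.38, -0.433]
wrist_force: [0.8, -2.0, 4.0]
gripper_width: 0.301
time_s: 20.12
eef_pos: [515.6, 52.5, 73.0]
ee_rot: [-1.552, 0.379, -0.435]
wrist_force: [-0.5, -2.7, 6.2]
gripper_width: 0.303
time_s: 20.25
eef_pos: [516.5, 52.0, 72.9]
ee_rot: [-1.552, 0.377, -0.437]
wrist_force: [-1.1, -2.6, 5.8]
gripper_width: 0.3
t 20.25 tcp [516.46  52.03  72.86] appr [ 0.03 -0.03 -1.  ] jaw 1.053 F [-1.08 -2.63  5.8 ] w 0.3 q6 0.6378617221040419
units [-0.07  0.05 -0.04] turn -0.03788869137538805
```

```bash
python3 -m handwheel '[[0,0,0,0,-0.3],[0,0,0,0,-0.2],[0,0,0,0,0],[0,0,0,0,0.1],[0,0,0.4,0,0.1],[0,0,0.8,0,0.1],[0,0,1,0,0.1],[0,0,1,0,0.1],[-1,0.5,1,0,0.1],[-1,0.5,1,0,0.1],[-1,0.5,0,0,0.1],[-1,0.5,0,0,0.1],[-1,0.5,0,0,0.1],[-1,0.5,0,0,0.1]]';python3 d.py; python3 - <<'E'
from h import *
np.set_printoptions(precision=1,suppress=True)
T=get_image("top");S=get_image("scene")
a=blobs(T,'orange',BT);b=blobs(S,'orange',BS);print(a,b)
for x in a[:2]:
    for y in b[:2]:print(tri(x[0],y[0]))
a=cv2.resize(T[165:280,215:390],None,fx=4,fy=4,interpolation=2)
b=cv2.resize(S[145:285,185:380],None,fx=3.6,fy=3.6,interpolation=2)[:,:700]
cv2.imwrite("pics/f4.png",cv2.resize(np.vstack([a[:,:700],np.pad(b,((0,0),(0,700-b.shape[1]),(0,0)))]),None,fx=.62,fy=.62,interpolation=3)[:,:,::-1])
E
```

```text
time_s: 22.0
eef_pos: [391.7, 115.1, 180.8]
ee_rot: [-1.549, 0.379, -0.437]
wrist_force: [-0.1, 0.6, 0.5]
gripper_width: 0.548
t 22.0 tcp [391.65 115.08 180.82] appr [ 0.03 -0.03 -1.  ] jaw 1.051 F [-0.1   0.62  0.47] w 0.548 q6 0.8318046816795992
[(array([356.5, 173. ]), [140, 8, 4, 1, 4]), (array([268.5, 230.6]), [49, 61, 10, 10, 70])] [(array([314.5, 198.4]), [125, 49, 10, 10, 53])]
(array([617.8, -32.3, 268.5]), [117.51129507006718, 117.51129507006716])
(array([515. ,  49.7,  87. ]), [0.44740540333678097, 0.44740540333678497])
```

The target is standing: ball triangulated at (515.0, 49.7, 87.0), within 4 mm of square2's centre. Now to the camera.

```bash
python3 -m handwheel '[[0.72,-0.92,0,0.2,1],[0.72,-0.92,0,0.2,1],[0.72,-0.92,0,0.2,1],[0.72,-0.92,0,0.2,1],[0.72,-0.92,0,0.2,1],[0.72,-0.92,0,0.2,1],[0.72,-0.92,0,0.2,1],[0.72,-0.92,0,0.2,1],[0.72,-0.92,0,0.2,1],[0.72,-0.92,0,0.2,1],[0.72,-0.92,0,0.2,1],[0.72,-0.92,0,0.2,1],[0.72,-0.92,0,0.2,1],[0.72,-0.92,0,0.2,1],[0.72,-0.92,0,0.2,1],[0.7,-0.9,0,0.2,1],[0,0,0,0,1]]';python3 d.py 621 -179 78 1.544
```

```text
time_s: 24.22
eef_pos: [626.6, -189.3, 169.6]
ee_rot: [-1.585, -0.01, -0.04]
wrist_force: [-0.7, 0.9, -0.0]
gripper_width: 1.0
t 24.23 tcp [ 626.64 -189.27  169.58] appr [ 0.03 -0.01 -1.  ] jaw 1.552 F [-0.74  0.91 -0.03] w 1.0 q6 -0.27252128440170775
units [-0.28  0.51 -4.58] turn -0.0531175017452427
```

```bash
python3 -m handwheel '[[-0.28,0.5,-0.5,-0.05,1],[0,0,-0.9,0,1],[0,0,-0.9,0,1],[0,0,-0.9,0,1],[0,0,-0.9,0,1],[0,0,-0.2,0,1],[0,0,0,0,1]]';python3 d.py 621 -178 78 1.544
```

```text
time_s: 25.1
eef_pos: [616.6, -174.1, 79.0]
ee_rot: [-1.582, 0.001, -0.041]
wrist_force: [0.3, 0.0, 0.8]
gripper_width: 0.999
t 25.1 tcp [ 616.62 -174.06   78.96] appr [ 0.03 -0.01 -1.  ] jaw 1.544 F [0.33 0.03 0.8 ] w 0.999 q6 -0.24641651534147074
units [ 0.22 -0.2  -0.05] turn -0.0015386914323967105
```

```bash
python3 -m handwheel '[[0.1,-0.2,0,0,0.6],[0,0,0,0,0.3],[0,0,0,0,0.1]]'; python3 -m handwheel '[[0,0,0,0,-0.05],[0,0,0,0,-0.3],[0,0,0,0,-1],[0,0,0,0,-1]]' 30;python3 d.py
```

```text
time_s: 25.48
eef_pos: [620.1, -178.6, 81.0]
ee_rot: [-1.583, -0.002, -0.044]
wrist_force: [0.3, 0.9, -0.3]
gripper_width: 0.546
time_s: 25.98
eef_pos: [620.3, -178.6, 81.6]
ee_rot: [-1.583, -0.002, -0.045]
wrist_force: [-0.0, -0.8, 0.3]
gripper_width: 0.46
t 25.98 tcp [ 620.34 -178.59   81.59] appr [ 0.03 -0.01 -1.  ] jaw 1.544 F [-0.   -0.77  0.34] w 0.46 q6 -0.2515777241056902
```

```bash
for i in 1; do python3 -m handwheel '[[0,0.08,0,0,-1]]'|grep -E "pos|force"; python3 -m handwheel '[[0,0.08,0,0,-1]]'|grep -E "pos|force"; python3 -m handwheel '[[0,0.08,0,0,-1]]'|grep -E "pos|force";done
```

```text
eef_pos: [620.4, -177.6, 81.6]
wrist_force: [-0.0, -3.8, -0.3]
eef_pos: [620.4, -176.9, 81.6]
wrist_force: [-0.5, -5.1, -0.9]
eef_pos: [620.4, -176.5, 81.6]
wrist_force: [-0.9, -6.1, 0.1]
```

```bash
python3 -m handwheel '[[0,0.15,0,0,-1]]'|grep -E "pos|force"; python3 -m handwheel '[[0,0.15,0,0,-1]]'|grep -E "pos|force"; python3 -m handwheel '[[0,0.15,0,0,-1]]'|grep -E "pos|force"
```

```text
eef_pos: [620.4, -174.9, 81.6]
wrist_force: [0.1, -7.1, -0.3]
eef_pos: [620.5, -173.1, 81.6]
wrist_force: [-1.2, -6.6, -0.5]
eef_pos: [620.6, -171.3, 81.6]
wrist_force: [-0.6, -7.2, -0.8]
```

The camera slides freely: 7 mm of travel at a steady 7 N, where a held one would need over 20 N. No unclamping is needed. I'll slide it opposite the ball, leaving about 5 mm for the clamping creep.

```bash
python3 -m handwheel '[[0.01,0.4,0,0,-1],[0.01,0.5,0,0,-1],[0.02,0.6,0,0,-1],[0.02,0.6,0,0,-1],[0.02,0.6,0,0,-1],[0.02,0.6,0,0,-1],[0.02,0.6,0,0,-1],[0.02,0.6,0,0,-1],[0.02,0.6,0,0,-1],[0.02,0.6,0,0,-1],[0.02,0.6,0,0,-1],[0.02,0.6,0,0,-1],[0.02,0.6,0,0,-1],[0.02,0.6,0,0,-1],[0.02,0.5,0,0,-1],[0.01,0.4,0,0,-1]]';python3 d.py 626 54 81 1.544
```

```text
time_s: 28.72
eef_pos: [625.0, -34.9, 80.9]
ee_rot: [-1.663, 0.021, -0.068]
wrist_force: [-0.8, -20.1, 0.6]
gripper_width: 0.462
t 28.73 tcp [625.   -34.86  80.89] appr [ 0.03 -0.09 -1.  ] jaw 1.513 F [ -0.83 -20.08   0.56] w 0.462 q6 0.04681632500754449
units [0.05 4.44 0.01] turn 0.20563027666288333
```

```bash
python3 -m handwheel '[[0,0,0,0,-1]]'|grep -E "pos|force|rot"; python3 -m handwheel '[[0,0.2,0,0.1,-1],[0,0.25,0,0.1,-1],[0,0.25,0,0,-1]]'|grep -E "pos|force|rot"; python3 -m handwheel '[[0,0.25,0,0,-1],[0.01,0.25,0,0,-1],[0,0.25,0,0,-1]]'|grep -E "pos|force|rot"
```

```text
eef_pos: [625.0, -35.1, 80.9]
ee_rot: [-1.661, 0.021, -0.068]
wrist_force: [-0.4, -9.4, 0.9]
eef_pos: [625.2, -31.3, 80.9]
ee_rot: [-1.671, 0.006, -0.057]
wrist_force: [-0.0, -19.9, -1.0]
eef_pos: [625.3, -26.5, 80.9]
ee_rot: [-1.679, 0.016, -0.067]
wrist_force: [0.3, -20.2, -1.3]
```

```bash
cat > chk.py <<'E'
from h import *
import sys
np.set_printoptions(precision=1,suppress=True)
T=get_image("top");S=get_image("scene")
for c in('orange','blue','red'):
    A=[x for x in blobs(T,c,BT,12)];B=[x for x in blobs(S,c,BS,8)]
    print(c,[(x[0],x[1][4]) for x in A],[(x[0],x[1][4]) for x in B])
    for x in A[:2]:
        for y in B[:2]:
            X,e=tri(x[0],y[0])
            if e[0]<6:print("  ",X,e[0])
for nm,u,v,b in(("m1",299.6,230.9,0),("m0",332.5,230.9,0)):
    x,y=int(u),int(v);g=cv2.cvtColor(T[y-12:y+12,x-14:x+14],cv2.COLOR_RGB2GRAY);
    c=cv2.HoughCircles(cv2.resize(g,None,fx=8,fy=8,interpolation=2),cv2.HOUGH_GRADIENT,1,100,param1=80,param2=15,minRadius=30,maxRadius=55)
    if c is not None:print(nm,c[0,0,:2]/8+[x-14,y-12])
if len(sys.argv)>1:
    a=cv2.resize(T[165:280,215:390],None,fx=4,fy=4,interpolation=2);b=cv2.resize(S[145:285,185:380],None,fx=3.5,fy=3.5,interpolation=2)
    w=max(a.shape[1],b.shape[1]);p=lambda i:np.pad(i,((0,0),(0,w-i.shape[1]),(0,0)))
    cv2.imwrite(sys.argv[1],cv2.resize(np.vstack([p(a),p(b)]),None,fx=.62,fy=.62,interpolation=3)[:,:,::-1])
E
python3 chk.py pics/g1.png; python3 d.py
```

```text
orange [] [(array([314.4, 198.3]), 62)]
blue [] [(array([307. , 224.6]), 25)]
red [] [(array([264.5, 225.2]), 82)]
m0 [331.1 233.1]
t 29.7 tcp [625.34 -25.75  80.93] appr [ 0.03 -0.11 -0.99] jaw 1.517 F [  1.11 -18.07  -0.34] w 0.467 q6 0.06451872947457007
```

View pics/g1.png

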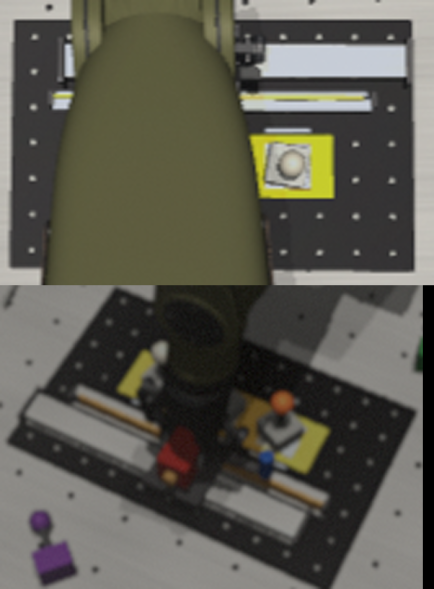

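The camera has moved, red at scene (265,225), and the orange target stands. But the push force rose to 20 N, so I'll work out the lever's state before continuing.

```bash
python3 - <<'E'
from h import *
np.set_printoptions(precision=1,suppress=True)
print("knob now z95",plane("scene",(307,224.6),95),"start by same method",plane("scene",(255.39,201.67),95))
o=observe();print(o['wrist_force'],o['ft_torque'],o['tau'])
E
python3 -m handwheel '[[0,-0.1,0,0,-1]]'|grep -E "pos|force|rot"; python3 -m handwheel '[[0,-0.1,0,0,-1]]'|grep -E "pos|force|rot";python3 -m handwheel '[[0,-0.1,0,0,-1]]'|grep -E "pos|force|rot";python3 -m handwheel '[[0,-0.1,0,0,-1]]'|grep -E "pos|force|rot"
```

```text
knob now z95 [599.8  65.3  95. ] start by same method [594.8 -84.   95. ]
[  1.1 -18.1  -0.3] [ 1.4 -0.3  0.5] [ 10.4 -51.3  22.8   0.1   0.1   0.5]
eef_pos: [625.2, -28.3, 81.5]
ee_rot: [-1.676, 0.016, -0.068]
wrist_force: [-2.2, -5.0, 4.3]
eef_pos: [625.2, -29.5, 81.5]
ee_rot: [-1.671, 0.016, -0.067]
wrist_force: [0.2, -2.3, -1.6]
eef_pos: [625.2, -30.2, 81.5]
ee_rot: [-1.667, 0.015, -0.067]
wrist_force: [0.1, -0.1, 0.4]
eef_pos: [625.2, -30.8, 81.5]
ee_rot: [-1.664, 0.014, -0.066]
wrist_force: [0.2, 0.8, 1.7]
```

```bash
for k in 1; do python3 -m handwheel '[[0,0.1,0,0,-1],[0,0.1,0,0,-1]]'|grep -E "pos|force";python3 -m handwheel '[[0,0.1,0,0,-1],[0,0.1,0,0,-1]]'|grep -E "pos|force";python3 -m handwheel '[[0,0.1,0,0,-1],[0,0.1,0,0,-1]]'|grep -E "pos|force";python3 -m handwheel '[[0,0.1,0,0,-1],[0,0.1,0,0,-1]]'|grep -E "pos|force";python3 -m handwheel '[[0,0.15,0,0,-1],[0,0.15,0,0,-1]]'|grep -E "pos|force|rot";python3 -m handwheel '[[0,0.15,0,0,-1],[0,0.15,0,0,-1]]'|grep -E "pos|force|rot"; done
```

```text
eef_pos: [625.2, -28.0, 81.5]
wrist_force: [0.0, -7.0, -0.8]
eef_pos: [625.3, -27.3, 81.5]
wrist_force: [0.4, -8.5, 1.1]
eef_pos: [625.2, -27.0, 81.5]
wrist_force: [0.6, -10.4, 0.5]
eef_pos: [625.2, -26.6, 81.5]
wrist_force: [-0.2, -10.9, 0.1]
eef_pos: [625.3, -25.0, 81.6]
ee_rot: [-1.695, 0.02, -0.072]
wrist_force: [0.3, -12.3, 0.3]
eef_pos: [625.4, -22.5, 81.6]
ee_rot: [-1.699, 0.021, -0.073]
wrist_force: [0.5, -13.0, 0.6]
```

```bash
python3 -m handwheel '[[0.01,0.8,0,0,-1],[0.02,0.9,0,0,-1],[0.02,0.9,0,0.1,-1],[0.02,0.9,0,0.1,-1]]'; python3 d.py 627 56 81 1.544
```

```text
time_s: 32.2
eef_pos: [627.3, 41.3, 81.6]
ee_rot: [-1.703, 0.002, -0.057]
wrist_force: [-0.2, -10.6, -0.1]
gripper_width: 0.465
t 32.2 tcp [627.33  41.32  81.63] appr [ 0.03 -0.13 -0.99] jaw 1.531 F [ -0.18 -10.59  -0.06] w 0.465 q6 0.17124133928914162
units [-0.02  0.73 -0.03] turn 0.08536212396094515
```

```bash
python3 -m handwheel '[[0.01,0.5,0,0.05,-1],[0,0.3,0,0.05,-1]]'; python3 -m handwheel '[[0,-0.1,0,0,-1],[0,-0.08,0,0,-1]]';python3 d.py 627 56 81 1.544
```

```text
time_s: 32.45
eef_pos: [627.8, 57.9, 81.6]
ee_rot: [-1.699, -0.005, -0.054]
wrist_force: [-0.9, -8.2, 0.9]
gripper_width: 0.465
time_s: 32.7
eef_pos: [627.9, 57.0, 81.6]
ee_rot: [-1.69, -0.001, -0.057]
wrist_force: [-2.8, -1.5, 1.1]
gripper_width: 0.463
t 32.7 tcp [627.86  56.95  81.62] appr [ 0.03 -0.12 -0.99] jaw 1.533 F [-2.8  -1.48  1.09] w 0.463 q6 0.18784676243512763
units [-0.04 -0.05 -0.03] turn 0.0719171988588648
```

```bash
python3 -m handwheel '[[0,-0.25,0,0,-1],[0,-0.25,0,0,-1],[0,-0.1,0,0,-1]]';python3 d.py 627 47 81 1.544
```

```text
time_s: 33.08
eef_pos: [627.7, 52.2, 81.5]
ee_rot: [-1.674, -0.003, -0.055]
wrist_force: [-2.3, 6.0, 1.3]
gripper_width: 0.466
t 33.08 tcp [627.71  52.24  81.54] appr [ 0.03 -0.1  -0.99] jaw 1.536 F [-2.31  6.03  1.27] w 0.466 q6 0.16985016111279747
units [-0.04 -0.26 -0.03] turn 0.05532987238110465
```

Now I'll push a little more to the right, release, rise, step clear and measure the camera.

```bash
python3 -m handwheel '[[0,-0.2,0,0,-1],[0,-0.15,0,0,-1],[0,0.1,0,0,-0.1],[0,0,0,0,0.3],[0,0,0.5,0,0.7],[0,0,1,0,1],[0,0,1,0,1],[0,0,1,0,1],[0,0.5,0.5,0,1],[0,1,0,0,1],[0,1,0,0,1],[0,1,0,0,1],[0,1,0,0,1],[0,1,0,0,1]]';python3 d.py; python3 chk.py pics/g2.png
```

```text
time_s: 34.83
eef_pos: [625.5, 159.8, 163.7]
ee_rot: [-1.696, -0.006, -0.048]
wrist_force: [0.3, -0.0, -0.8]
gripper_width: 1.0
t 34.83 tcp [625.52 159.78 163.71] appr [ 0.03 -0.13 -0.99] jaw 1.543 F [ 0.32 -0.01 -0.76] w 1.0 q6 0.34072855920419587
orange [(array([268.5, 230.6]), 76)] [(array([314.3, 198.2]), 64)]
   [515.2  49.5  87.5] 0.768742635733487
blue [(array([230. , 199.5]), 53)] []
red [(array([266.4, 185.7]), 406)] [(array([297.9, 231.3]), 360)]
   [629.7  53.  100. ] 0.7514131207594361
m1 [300.8 231.2]
```

```bash
cat > cam.py <<'E'
from h import *
np.set_printoptions(precision=1,suppress=True)
T=get_image("top");S=get_image("scene")
r=max(blobs(T,'red',BT,100),key=lambda x:x[1][4]);h=plane("top",r[0],108)
o=max(blobs(T,'orange',BT,20),key=lambda x:x[1][4]);b=plane("top",o[0],87)
k=[plane("top",x[0],99) for x in blobs(T,'blue',(180,150,400,280),12)]
yd=np.array([.027,.9996,0]);xd=np.array([.9996,-.027,0])
print("head",h,"ball",b,"along-rail camera-ball",(h-b)@yd,"across",(h-b)@xd)
for q in k:
    piv=h+30*yd-30*xd;v=(q-piv)[:2];print("knob",q,"pivot",piv,"r",np.linalg.norm(v),"ang from rig y (ccw+)",np.arctan2(v@-xd[:2],v@yd[:2]))
E
python3 cam.py
```

```text
head [629.   51.8 108. ] ball [514.9  50.2  87. ] along-rail camera-ball 4.678726445922463 across 114.01348090616301
knob [596.8 147.   99. ] pivot [599.8  82.6 108. ] r 64.42205329456449 ang from rig y (ccw+) 0.07275233925979084
```

The camera stands 4.7 mm left of the ball line, which is the right allowance for the creep. The knob is at (597,147), 64 mm from the pivot as expected. I'll turn the jaws tangential and go down over the knob.

```bash
python3 -m handwheel '[[-0.12,-0.06,0,1,1],[-0.12,-0.06,0,1,1],[-0.12,-0.06,0,1,1],[-0.12,-0.06,0,1,1],[-0.12,-0.06,0,1,1],[-0.12,-0.06,0,1,1],[-0.12,-0.06,0,1,1],[-0.12,-0.06,0,1,0.4],[-0.12,-0.06,0,1,0.4],[-0.12,-0.06,0,1,0.4],[-0.12,0,0,0.8,0.4],[0,0,0,0,0.4]]';python3 d.py 599.5 147.6 66 3.188
```

```text
time_s: 36.52
eef_pos: [597.8, 133.2, 165.3]
ee_rot: [-1.248, -1.364, 1.164]
wrist_force: [0.4, -0.4, 0.1]
gripper_width: 0.705
t 36.52 tcp [597.8  133.23 165.31] appr [ 0.13  0.04 -0.99] jaw -3.084 F [ 0.39 -0.44  0.08] w 0.705 q6 -1.416196123752709
units [ 0.09  0.72 -4.97] turn -0.07651361468330602
```

```bash
python3 -m handwheel '[[0.09,0.72,0,-0.08,0.4],[0,0,-0.9,0,0.4],[0,0,-0.9,0,0.4],[0,0,-0.6,0,0.4],[0,0,0,0,0.4]]';python3 d.py 599.5 147.6 66 3.188
```

```text
time_s: 37.15
eef_pos: [600.8, 145.7, 117.1]
ee_rot: [-1.264, -1.346, 1.146]
wrist_force: [-1.1, -1.0, 0.0]
gripper_width: 0.698
t 37.15 tcp [600.76 145.67 117.12] appr [ 0.13  0.03 -0.99] jaw -3.109 F [-1.09 -1.03  0.03] w 0.698 q6 -1.3685007507101523
units [-0.06  0.1  -2.56] turn 0.09429498333157464
```

```bash
python3 -m handwheel '[[-0.06,0.1,-0.9,0.1,0.4],[0,0,-0.8,0,0.3],[0,0,-0.6,0,0.2],[0,0,-0.2,0,0.1],[0,0,0,0,0]]'; python3 d.py 599.5 147.6 66 3.188
```

```text
time_s: 37.78
eef_pos: [602.5, 147.8, 69.1]
ee_rot: [-1.261, -1.36, 1.15]
wrist_force: [-0.0, -0.2, 0.0]
gripper_width: 0.502
t 37.77 tcp [602.53 147.76  69.12] appr [ 0.14  0.04 -0.99] jaw -3.097 F [-0.   -0.22  0.  ] w 0.502 q6 -1.378456092461804
units [-0.15 -0.01 -0.16] turn 0.014672378469266317
```

```bash
python3 -m handwheel '[[-0.1,0,-0.1,0,-0.3],[0,0,0,0,-0.5],[0,0,0,0,-1],[0,0,0,0,-1]]' 40; python3 d.py
```

```text
time_s: 38.28
eef_pos: [601.5, 147.9, 68.2]
ee_rot: [-1.263, -1.361, 1.148]
wrist_force: [2.8, -0.1, -2.4]
gripper_width: 0.225
t 38.27 tcp [601.55 147.89  68.16] appr [ 0.14  0.04 -0.99] jaw -3.098 F [ 2.79 -0.07 -2.38] w 0.225 q6 -1.377372462034399
```

```bash
cat > lev.py <<'E'
from h import *
from scipy.spatial.transform import Rotation as Ro
o=observe();M=Ro.from_rotvec(o['ee_rot']).as_matrix();g=o['eef_pos']-19*M[:,1];j=np.arctan2(M[1,2],M[0,2])
P=np.array([599.8,82.6]);v=g[:2]-P;phi=np.arctan2(v[0],v[1])
print("t",o['time_s'].__round__(2),"grasp",g.round(1),"r",np.linalg.norm(v).round(1),"cw phi",phi.round(3),"jaw cw",((-j+np.pi/2)%np.pi-np.pi/2).round(3),"appr",M[:,1].round(2),"F",o['wrist_force'].round(1),"w",o['gripper_width'].round(3))
for d in(.1,.2,.3,.4):
    t=P+65*np.array([np.sin(phi+d),np.cos(phi+d)]);print(d,((t-g[:2])/20).round(2))
E
python3 lev.py; python3 -m handwheel '[[0.33,-0.02,0,-0.67,-1],[0.33,-0.06,0,-0.67,-1],[0.33,-0.1,0,-0.67,-1]]' ; python3 lev.py
```

```text
time_s: 38.65
eef_pos: [616.5, 144.1, 68.2]
ee_rot: [-1.409, -1.113, 0.939]
wrist_force: [-0.7, 1.6, 2.3]
gripper_width: 0.22Traceback (most recent call last):
  File "lev.py", line 5, in <module>
    print("t",o['time_s'].__round__(2),"grasp",g.round(1),"r",np.linalg.norm(v).round(1),"cw phi",phi.round(3),"jaw cw",((-j+np.pi/2)%np.pi-np.pi/2).round(3),"appr",M[:,1].round(2),"F",o['wrist_force'].round(1),"w",o['gripper_width'].round(3))
                                                                                                                                                                                                                       ^^^^^^^^^^^^^^^^^^^^^^^^
AttributeError: 'float' object has no attribute 'round'
Traceback (most recent call last):
  File "lev.py", line 5, in <module>
    print("t",o['time_s'].__round__(2),"grasp",g.round(1),"r",np.linalg.norm(v).round(1),"cw phi",phi.round(3),"jaw cw",((-j+np.pi/2)%np.pi-np.pi/2).round(3),"appr",M[:,1].round(2),"F",o['wrist_force'].round(1),"w",o['gripper_width'].round(3))
                                                                                                                                                                                                                       ^^^^^^^^^^^^^^^^^^^^^^^^
AttributeError: 'float' object has no attribute 'round'
```

```bash
sed -i "s/,o\['gripper_width'\].round(3)/,round(o['gripper_width'],3)/" lev.py; python3 lev.py
```

```text
t 38.65 grasp [614.  144.2  87. ] r 63.2 cw phi 0.226 jaw cw 0.263 appr [ 0.13 -0.01 -0.99] F [-0.7  1.6  2.3] w 0.22
0.1 [ 0.33 -0.  ]
0.2 [ 0.63 -0.12]
0.3 [ 0.92 -0.27]
0.4 [ 1.2  -0.45]
```

```bash
python3 -m handwheel '[[0.35,-0.06,0,-0.65,-1],[0.34,-0.12,0,-0.65,-1]]' ; python3 lev.py;python3 -m handwheel '[[0.33,-0.15,0,-0.65,-1],[0.32,-0.18,0,-0.65,-1]]' ; python3 lev.py
```

```text
time_s: 38.9
eef_pos: [625.2, 141.4, 68.0]
ee_rot: [-1.482, -0.947, 0.802]
wrist_force: [-6.1, 0.5, 8.6]
gripper_width: 0.222
t 38.9 grasp [622.9 141.9  86.9] r 63.7 cw phi 0.371 jaw cw 0.461 appr [ 0.12 -0.03 -0.99] F [-6.1  0.5  8.6] w 0.222
0.1 [ 0.32 -0.07]
0.2 [ 0.6  -0.23]
0.3 [ 0.87 -0.42]
0.4 [ 1.11 -0.64]
time_s: 39.15
eef_pos: [633.6, 135.7, 68.3]
ee_rot: [-1.542, -0.779, 0.662]
wrist_force: [-2.0, 0.5, 3.0]
gripper_width: 0.217
t 39.15 grasp [631.6 136.6  87.2] r 62.7 cw phi 0.532 jaw cw 0.659 appr [ 0.1  -0.05 -0.99] F [-2.   0.5  3. ] w 0.217
0.1 [ 0.33 -0.08]
0.2 [ 0.58 -0.28]
0.3 [ 0.81 -0.51]
0.4 [ 1.02 -0.76]
```

```bash
python3 -m handwheel '[[0.36,-0.15,0,-0.55,-1],[0.34,-0.22,0,-0.55,-1]]' ; python3 lev.py;python3 -m handwheel '[[0.32,-0.25,0,-0.5,-1],[0.3,-0.28,0,-0.5,-1]]' ; python3 lev.py
```

```text
time_s: 39.4
eef_pos: [642.4, 127.8, 68.2]
ee_rot: [-1.584, -0.634, 0.546]
wrist_force: [-4.3, -0.1, 5.4]
gripper_width: 0.216
t 39.4 grasp [640.8 129.1  87.1] r 62.0 cw phi 0.723 jaw cw 0.826 appr [ 0.08 -0.07 -0.99] F [-4.3 -0.1  5.4] w 0.216
0.1 [ 0.33 -0.11]
0.2 [ 0.54 -0.36]
0.3 [ 0.72 -0.63]
0.4 [ 0.88 -0.92]
time_s: 39.65
eef_pos: [649.9, 118.7, 68.2]
ee_rot: [-1.61, -0.502, 0.438]
wrist_force: [-4.9, 2.4, 4.4]
gripper_width: 0.213
t 39.65 grasp [648.7 120.1  87.1] r 61.6 cw phi 0.917 jaw cw 0.978 appr [ 0.06 -0.07 -1.  ] F [-4.9  2.4  4.4] w 0.213
0.1 [ 0.32 -0.16]
0.2 [ 0.48 -0.45]
0.3 [ 0.6  -0.75]
0.4 [ 0.7  -1.06]
```

```bash
python3 -m handwheel '[[0.26,-0.28,0,-0.6,-1],[0.24,-0.3,0,-0.6,-1]]' ; python3 lev.py;python3 -m handwheel '[[0.22,-0.3,0,-0.5,-1],[0.2,-0.32,0,-0.5,-1]]' ; python3 lev.py
```

```text
time_s: 39.9
eef_pos: [653.1, 115.2, 68.4]
ee_rot: [-1.617, -0.345, 0.308]
wrist_force: [-13.1, 17.8, 9.1]
gripper_width: 0.206
t 39.9 grasp [652.4 116.5  87.4] r 62.6 cw phi 0.999 jaw cw 1.159 appr [ 0.04 -0.06 -1.  ] F [-13.1  17.8   9.1] w 0.206
0.1 [ 0.26 -0.22]
0.2 [ 0.4  -0.51]
0.3 [ 0.5  -0.82]
0.4 [ 0.57 -1.14]
time_s: 40.15
eef_pos: [653.4, 116.0, 68.4]
ee_rot: [-1.603, -0.216, 0.205]
wrist_force: [-7.5, 14.1, 2.5]
gripper_width: 0.203
t 40.15 grasp [653.1 116.7  87.4] r 63.3 cw phi 1.001 jaw cw 1.304 appr [ 0.01 -0.04 -1.  ] F [-7.5 14.1  2.5] w 0.203
0.1 [ 0.23 -0.24]
0.2 [ 0.36 -0.53]
0.3 [ 0.47 -0.84]
0.4 [ 0.54 -1.16]
```

The lever hits a firm stop (over 20 N at the knob with no motion). I'll ease off, release, rise and check.

```bash
python3 -m handwheel '[[0,0,0,0,-1],[0,0,0,0,-0.5],[0,0,0,0,-0.25],[0,0,0,0,-0.2],[0,0,0.5,0,-0.2],[0,0,1,0,-0.2],[0,0,1,0,-0.2],[0,0,1,0,-0.2],[0,1,0.5,0,0],[0,1,0,0,0.2],[0,1,0,0,0.2],[0,1,0,0,0.2],[0,1,0,0,0.2],[0,1,0,0,0.2]]'; python3 cam.py; python3 d.py
```

```text
time_s: 41.9
eef_pos: [652.2, 244.0, 151.4]
ee_rot: [-1.604, -0.215, 0.206]
wrist_force: [0.9, -0.5, -0.2]
gripper_width: 0.601
head [628.3  43.2 108. ] ball [514.9  50.1  87. ] along-rail camera-ball -3.875604620877977 across 113.54395390200705
knob [648.6 115.2  99. ] pivot [599.1  74.  108. ] r 64.44791172112669 ang from rig y (ccw+) -0.8496766998981333
t 42.0 tcp [652.28 245.3  151.31] appr [ 0.01 -0.04 -1.  ] jaw 1.84 F [-0.12  0.12 -0.49] w 0.605 q6 0.11001194502405162
```

The lever is at its stop, but the carriage moved 8.6 mm, leaving the camera 3.9 mm right of the ball line. 30 s are left, so I'll correct it in one knob grip: swing back, pull the carriage left by the knob, and re-clamp.

```bash
python3 -m handwheel '[[0,-1,0,0.7,0],[0,-1,0,0.7,0],[0,-1,0,0.7,0],[-0.1,-1,0,0.7,0],[-0.06,-1,0,0,0],[0,-0.9,0,0,0],[0,-0.3,-0.3,0,0],[0,0,-0.6,0,0]]';python3 d.py 649 114.6 68 2.264
```

```text
time_s: 43.0
eef_pos: [649.8, 115.9, 132.7]
ee_rot: [-1.544, -0.563, 0.536]
wrist_force: [-0.4, 0.2, 0.1]
gripper_width: 0.5
t 43.0 tcp [649.76 115.88 132.72] appr [ 0.03 -0.03 -1.  ] jaw 2.269 F [-0.44  0.24  0.06] w 0.5 q6 -0.5026894704315243
units [-0.04 -0.06 -3.24] turn -0.0321834441723438
```

```bash
python3 -m handwheel '[[-0.04,-0.06,-1,0,0],[0,0,-1,0,0],[0,0,-0.8,0,0],[0,0,-0.3,0,-0.2]]';python3 -m handwheel '[[0,0,0,0,-0.5],[0,0,0,0,-1],[0,0,0,0,-1]]' 50; sed -i 's/599.8,82.6/599.1,74.0/' lev.py; python3 lev.py
```

```text
time_s: 43.5
eef_pos: [647.4, 117.1, 64.5]
ee_rot: [-1.542, -0.561, 0.54]
wrist_force: [-0.4, -0.6, 0.4]
gripper_width: 0.4
time_s: 43.88
eef_pos: [648.2, 116.5, 64.4]
ee_rot: [-1.543, -0.561, 0.539]
wrist_force: [1.7, -3.0, -3.0]
gripper_width: 0.205
t 43.88 grasp [647.7 117.1  83.3] r 65.0 cw phi 0.845 jaw cw 0.872 appr [ 0.03 -0.04 -1.  ] F [ 1.7 -3.  -3. ] w 0.205
0.1 [ 0.2  -0.25]
0.2 [ 0.38 -0.53]
0.3 [ 0.53 -0.81]
0.4 [ 0.65 -1.12]
```

```bash
python3 -m handwheel '[[-0.3,0.28,0,0.8,-1],[-0.33,0.25,0,0.8,-1],[-0.35,0.22,0,0.8,-1]]'|tail -2; python3 lev.py|head -1; python3 -m handwheel '[[-0.37,0.18,0,0.8,-1],[-0.39,0.14,0,0.8,-1]]'|tail -2;python3 lev.py
```

```text
wrist_force: [4.4, 0.0, -4.3]
gripper_width: 0.199
t 44.25 grasp [630.6 134.2  83.4] r 67.9 cw phi 0.483 jaw cw 0.502 appr [ 0.04 -0.02 -1.  ] F [ 4.4  0.  -4.3] w 0.199
wrist_force: [4.4, -0.5, -5.0]
gripper_width: 0.2
t 44.5 grasp [616.4 141.9  83.4] r 70.1 cw phi 0.249 jaw cw 0.254 appr [ 0.05 -0.   -1.  ] F [ 4.4 -0.5 -5. ] w 0.2
0.1 [ 0.25 -0.34]
0.2 [ 0.55 -0.47]
0.3 [ 0.83 -0.62]
0.4 [ 1.1  -0.81]
```

```bash
python3 -m handwheel '[[-0.4,0.1,0,0.8,-1],[-0.4,0.06,0,0.8,-1],[-0.1,0,0,0.1,-1]]'|tail -2; python3 lev.py|head -1; python3 -m handwheel '[[0,0.2,0,0,-1],[0,0.1,0,0,-1]]'|tail -2;python3 lev.py; python3 cam.py
```

```text
wrist_force: [6.4, -0.4, -5.7]
gripper_width: 0.194
t 44.88 grasp [600.  145.6  83.4] r 71.6 cw phi 0.013 jaw cw -0.01 appr [ 0.05  0.01 -1.  ] F [ 6.4 -0.4 -5.7] w 0.194
wrist_force: [3.7, -4.7, -1.3]
gripper_width: 0.203
t 45.12 grasp [600.  148.3  83.2] r 74.3 cw phi 0.012 jaw cw -0.008 appr [ 0.05  0.   -1.  ] F [ 3.7 -4.7 -1.3] w 0.203
0.1 [ 0.32 -0.48]
0.2 [ 0.64 -0.54]
0.3 [ 0.95 -0.62]
0.4 [ 1.26 -0.73]
head [628.9  54.2 108. ] ball [514.9  50.2  87. ] along-rail camera-ball 7.053053597215896 across 113.86140204062976
```

Offset is now +7.1 mm with the lever back where it was free. Swinging it clockwise again.

```bash
sed -i 's/599.1,74.0/599.3,84.0/' lev.py; python3 -m handwheel '[[0.34,-0.01,0,-0.67,-1],[0.34,-0.05,0,-0.67,-1],[0.34,-0.08,0,-0.67,-1]]'|tail -2; python3 lev.py|head -1;  python3 -m handwheel '[[0.34,-0.1,0,-0.65,-1],[0.33,-0.13,0,-0.65,-1],[0.33,-0.16,0,-0.6,-1]]'|tail -2; python3 lev.py
```

```text
wrist_force: [1.4, -2.2, 1.7]
gripper_width: 0.203
t 45.6 grasp [616.  144.8  83.3] r 63.0 cw phi 0.267 jaw cw 0.3 appr [ 0.04 -0.01 -1.  ] F [ 1.4 -2.2  1.7] w 0.203
wrist_force: [-2.7, -1.9, 1.7]
gripper_width: 0.202
t 45.98 grasp [628.4 139.5  83.3] r 62.7 cw phi 0.484 jaw cw 0.592 appr [ 0.02 -0.02 -1.  ] F [-2.7 -1.9  1.7] w 0.202
0.1 [ 0.33 -0.06]
0.2 [ 0.6  -0.25]
0.3 [ 0.84 -0.47]
0.4 [ 1.06 -0.71]
```

```bash
python3 -m handwheel '[[0.36,-0.15,0,-0.5,-1],[0.35,-0.19,0,-0.5,-1],[0.33,-0.22,0,-0.5,-1]]'|tail -2; python3 lev.py|head -1;  python3 -m handwheel '[[0.31,-0.25,0,-0.45,-1],[0.3,-0.28,0,-0.45,-1],[0.27,-0.29,0,-0.4,-1]]'|tail -2; python3 lev.py
```

```text
wrist_force: [-6.5, 1.8, 5.6]
gripper_width: 0.194
t 46.35 grasp [641.4 129.1  83.3] r 61.7 cw phi 0.751 jaw cw 0.822 appr [-0.   -0.02 -1.  ] F [-6.5  1.8  5.6] w 0.194
wrist_force: [-10.6, 9.8, 2.1]
gripper_width: 0.203
t 46.73 grasp [650.4 117.8  83.4] r 61.3 cw phi 0.987 jaw cw 1.022 appr [-0.02 -0.01 -1.  ] F [-10.6   9.8   2.1] w 0.203
0.1 [ 0.32 -0.18]
0.2 [ 0.46 -0.47]
0.3 [ 0.56 -0.78]
0.4 [ 0.64 -1.09]
```

```bash
python3 -m handwheel '[[0.25,-0.3,0,-0.2,-1],[0.25,-0.3,0,-0.1,-1]]'|tail -2; python3 lev.py|head -1; python3 -m handwheel '[[0.25,-0.3,0,0,-1],[0,0,0,0,-1]]'|tail -2; python3 lev.py|head -1
```

```text
wrist_force: [-11.9, 16.4, 3.7]
gripper_width: 0.194
t 46.98 grasp [650.3 117.2  83.4] r 60.8 cw phi 0.993 jaw cw 1.06 appr [-0.04  0.02 -1.  ] F [-11.9  16.4   3.7] w 0.194
wrist_force: [2.3, -4.6, -5.4]
gripper_width: 0.198
t 47.23 grasp [649.7 117.9  83.6] r 60.8 cw phi 0.979 jaw cw 1.053 appr [-0.05  0.02 -1.  ] F [ 2.3 -4.6 -5.4] w 0.198
```

The lever is against its stop again, with 20 N giving no motion. Releasing and measuring.

```bash
python3 -m handwheel '[[0,0,0,0,-0.5],[0,0,0,0,-0.25],[0,0,0,0,-0.2],[0,0,0.5,0,-0.2],[0,0,1,0,-0.2],[0,0,1,0,-0.2],[0,0,1,0,-0.2],[0,1,0.5,0,0],[0,1,0,0,0.2],[0,1,0,0,0.2],[0,1,0,0,0.2],[0,1,0,0,0.2],[0,1,0,0,0.2]]'|tail -2; python3 cam.py; python3 d.py; python3 chk.py pics/g3.png
```

```text
wrist_force: [-0.5, 0.2, 0.1]
gripper_width: 0.6
head [628.8  45.3 108. ] ball [514.9  50.1  87. ] along-rail camera-ball -1.8055609918233444 across 113.98201670862994
knob [648.6 116.9  99. ] pivot [599.6  76.  108. ] r 63.79193588069325 ang from rig y (ccw+) -0.8497905455320351
t 48.95 tcp [648.43 248.39 148.9 ] appr [-0.05  0.03 -1.  ] jaw 2.088 F [ 0.57  0.13 -0.12] w 0.601 q6 -0.1734043721590209
orange [(array([268.5, 230.6]), 70)] [(array([314.7, 198.4]), 60)]
   [514.9  50.   86.7] 0.19861547853291384
blue [(array([241.3, 179.2]), 44)] [(array([317.7, 249.7]), 32)]
   [650.4 117.5  90.2] 0.5357682646553426
red [(array([269. , 185.6]), 386)] [(array([295.6, 230.2]), 355)]
   [629.6  46.4 100.1] 0.7170258561010096
m1 [299.8 230.8]
m0 [332.1 232.4]
```

View pics/g3.png

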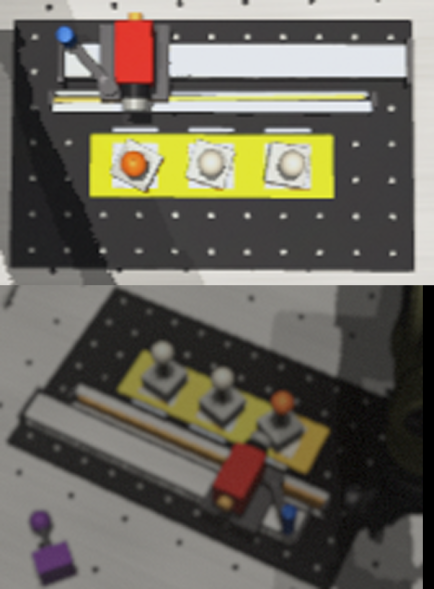

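The picture shows the orange target upright beside its two standing mates, the camera lens at (137,103) in line with the orange ball at (134,163), and the lever on its clockwise stop. The gripper is clear, so I'll hand in.

```bash
python3 -c "
from plant import ticket
print(ticket.finish_job())"
```

```text
the job is handed in; nothing more can be done
None
```

I handed the job in at about 49 s. The orange target stands on the left square, and the camera is clamped within about 2 mm of its ball line.

- **Target:** It stuck at about 48° between the fingers. I shook it down, lowered it and pressed it flat on the board, and released it only there. The last check put the ball at (514.9, 50.0, 86.7), upright and 3 to 4 mm off the square's centre.
- **Camera:** I tried it before touching the lever, and it slid at about 7 N, so I took it as free. Later in the slide the force rose to 13–20 N, which I could not fully explain. At that point the knob had moved with the carriage and the lever had not turned.
- **Clamp:** The first clockwise swing left the camera 3.9 mm to the right. I swung the lever back about 0.87 rad (not to its anticlockwise stop), pulled the carriage left by the knob, and clamped it again. Both swings stopped at the same lever angle, with about 20 N at the knob and no further movement.
- **Last checks:** The camera is 1.8 mm right of the ball line in the top view, or 0.5 mm by two views. I did not push the camera again after the final clamp. The mates stand on their squares. I did not re-check the screwdriver and jar, but the arm did not go near the screwdriver and only crossed high over the jar's side of the table on its first move.

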